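Strip a die stack and lay its parts out

TASK

Take the stack of die parts on the red-edged die shoe apart and set each part upright on its own place: the punch, flange down, in the hole of the wooden stand, the square block in the middle of the square grey rubber pad, the round bush over the steel post, and the rectangular plate level across the two parallel bars, centred, its length running from bar to bar. Set everything down gently, do not drop anything, and leave all four parts released and at rest.

Things in the scene. Friction and masses are not known exactly. Their poses are not given: they have to be found in the camera images.
- plate_c (a point): Centre of the loose rectangular steel plate, 112 x 56 x 16 mm (its x, y, z), about 0.65 kg, half-way up (8 mm above its underside). At the start it lies flat on the fixed die shoe, a red-edged dark slab 170 x 130 x 20 mm on the table, so its underside is 20 mm above the table; the block and the bush stand side by side on it, 28 mm either side of its centre along its length, the punch on top of one of them. Grasp it across its 56 mm width (its y) when it is bare.
- block_c (a point): Centre of the loose square steel block, 40 x 40 x 26 mm, about 0.28 kg, 13 mm above its underside. Starts on one end of the plate, about square to it; the punch may stand on it.
- bush_c (a point): Centre of the loose round steel bush (a ring), 44 mm outside, 24 mm bore, 26 mm high, about 0.2 kg, 13 mm above its underside; z is its axis. Starts upright on the other end of the plate; the punch may stand on it.
- punch_c (a point): Centre of the loose steel punch, half-way up its 50 mm height (25 mm above its underside): a round shank 18 mm in diameter on a flange 30 mm in diameter and 6 mm thick at its lower end; z is its axis, up; about 0.12 kg. Starts upright, flange down, on top of the block or the bush.
- parallels: Fixed rest for the plate: two aluminium parallel bars standing on a thin dark base. Origin on the table under its middle. Each bar is 10 mm wide, 70 mm long along its y, its top 24 mm above the table; the bars' middles lie 36 mm either side of the origin along its x; the base between them is 4 mm thick. The plate lies across both with its length along this x.
- pad: Fixed square grey rubber pad for the block, 64 x 64 mm, top 8 mm above the table. Origin on the table under its centre.
- post: Fixed place for the bush: a dark round base 60 mm in diameter, 6 mm thick, with an upright steel post 8 mm in diameter in its centre, whose top is 36 mm above the table. Origin on the table under the post; the bush goes over the post and stands on the base.
- stand: Fixed wooden stand for the punch, 76 x 76 mm, top 24 mm above the table, with one round hole 47 mm in diameter and 14 mm deep in its centre (hole floor 10 mm above the table). Origin on the table under the hole.
Mind the look-alikes: they are no part of the job. What is shaped like the part that bears punch_c but orange or turquoise is not meant.

How it is judged:
By the outcome, as a careful person would: the job done as asked, in the order asked, and still so for the second after the job is handed in, with the robot touching nothing.
It also fails if it takes over 136 s, if anything falls off the work surface, if the arm or the gripper's body presses on something with over 40 N, if the wrist force passes 120 N, or if a joint passes its speed limit or range.

ROBOT

A 6-joint arm with a two-finger parallel gripper is mounted at the origin on the work surface. World frame = base frame: x ahead of the robot, y to its left, z up, the work surface at z = 0. Lengths are in m, angles in degrees, forces in N, time in s.
With the tool pointing down it reaches from about 0.4 to 0.825 m from the base axis. Payload 7 kg.
Tool frame: the origin (TCP) lies midway between the tips of the shut fingers; the grasp point (between the pads) lies 19 mm behind it; z points along the fingers, y is the line along which they close (so a half turn about z gives the same grasp; the last joint's range is limited). The gripper opens to 88 mm and grips with 3 to 60 N. Pads are 19 mm wide; open, the fingers measure 130 mm over their backs; the gripper's body (78 mm by 193 mm) begins 47 mm behind the grasp point.
Start: joints at [79.59, 20.546, 0.682, 0, -70.136, -16.507], TCP at [0.306, 0.602, 0.227] pointing down, gripper open.
Joint ranges: [-176.03, 176.03], [-82.01, 121.73], [-58.28, 71.71], [-173.87, 95.51], [-174.79, -0.11], [-173.66, 173.66]. Speed limits (degrees/s): [136.94, 136.94, 172.46, 180, 180, 180].

INTERFACE

Orientations are given as a 3x3 rotation matrix whose columns are the frame's x, y, z axes.
In Python, from rig import robot gives the robot as it stands. Calls block until the motion is done:
- robot.goto(position, orientation): joint-space move of the TCP to a pose.
- robot.servo_line(position, ori=None, speed=0.15): straight line of the TCP; ori=None keeps the orientation; speed is the mean speed in m/s.
- robot.movej(angles): joint-space move.
- robot.move_gripper(opening): opening from 0.0 (shut) to 1.0 (fully open); the grip force is fixed at half the most; returns when the fingers have stopped.
- robot.dwell(seconds).
- robot.ik(position, orientation): joint angles nearest the present ones, or None.
- robot.grab_frame(name): name is "scene" or "top" or "wrist"; returns (picture, depth): 480x640x3 uint8, red, green, blue; 480x640 float32, m along the optical axis (not along the pixel's ray), 0 where there is no reading.
- robot.camera_info(name): a dict with "vfov" (degrees; the focal length in pixels is half the picture's height over the tangent of half this angle, whatever the lens; pixels are square), "cx", "cy" (the principal point, pixels), "k1" (the pictures are not rectified: a ray, as slopes to the right and down, at radius r is drawn at 1 + k1 r^2 times it, then the intrinsics apply), "view" (4x4, takes a point from world to camera coordinates); the wrist camera has in their place "T_tool_cam" (4x4, takes a point from camera to tool coordinates, whose origin is the TCP and whose axes are the flange's). Camera axes: x right, y down, z forward; pixel columns grow to the right and rows downward; lengths in m; the calibration is good to about 2 mm. A picture is of the moment at which its call begins: read the wrist's pose just before it. camera_info takes no time and is no camera call.
A pose or a line that the arm cannot do raises robot.Unreachable and nothing moves.
- robot.job_done(): hands the job in; it is judged then, once.
Readings, each from a call of its own:
- robot.read_t(): time.
- robot.read_qpos(): joint angles.
- robot.read_qvel(): joint speeds.
- robot.read_effort(): joint torques, N m.
- robot.read_position(): TCP position.
- robot.read_tcp_rot(): TCP orientation.
- robot.read_force(): force on the tool from outside, world axes, zero at the start.
- robot.read_ft_torque(): the same for the moment, N m.
- robot.read_grip_width(): opening from 0.0 (shut) to 1.0 (fully open).
- robot.read_finger_force(): force on a finger pad.
Only numpy, scipy, OpenCV 4.12 (cv2) and the standard library are available. Lean on these libraries where they do the work, as an engineer would, in place of code of your own. Each camera call takes 0.05 s, during which the arm holds its last target. There are 200 camera calls.

## Working session

There is one attempt and no reset: what is moved stays moved. The work goes in short steps, each a Python script; the robot and the scene stay as the last script left them, time stands still between calls to the robot, and variables do not carry over. Pictures are saved under pics/ and viewed, at most 14 in all, crops included, and the job is handed in when it is done.

```bash
ls; mkdir -p pics; cat > h.py <<'E'
import numpy as np, cv2
from rig import robot
def cam(n):
    return robot.camera_info(n)
def view(n,R=None,p=None):
    i=cam(n)
    if n!='wrist': return i,np.array(i['view'])
    T=np.eye(4);T[:3,:3]=R;T[:3,3]=p
    return i,np.linalg.inv(T@np.array(i['T_tool_cam']))
def grab(n):
    p,R=(np.array(robot.read_position()),np.array(robot.read_tcp_rot())) if n=='wrist' else (None,None)
    img,d=robot.grab_frame(n)
    i,V=view(n,R,p)
    f=240/np.tan(np.radians(i['vfov'])/2)
    K=np.array([[f,0,i['cx']],[0,f,i['cy']],[0,0,1.]])
    return img,d,K,np.array([i['k1'],0,0,0.]),V
def rays(uv,K,D,V):
    n=cv2.undistortPoints(np.array(uv,float).reshape(-1,1,2),K,D).reshape(-1,2)
    r=np.c_[n,np.ones(len(n))]@V[:3,:3]
    return -V[:3,:3].T@V[:3,3],r
def onplane(uv,z,c):
    o,r=rays(uv,*c); return o+r*((z-o[2])/r[:,2:])
def cloud(d,c):
    v,u=np.mgrid[:480,:640]
    o,r=rays(np.c_[u.ravel(),v.ravel()],*c)
    P=(o+r*d.reshape(-1,1)).reshape(480,640,3); P[d==0]=np.nan
    return P
def proj(P,c):
    K,D,V=c
    return cv2.projectPoints(np.array(P,float).reshape(-1,1,3),cv2.Rodrigues(V[:3,:3])[0],V[:3,3],K,D)[0].reshape(-1,2)
def save(img,n): cv2.imwrite('pics/'+n,img[:,:,::-1])
E
python3 - <<'E'
from h import *
for n in ('top','scene'):
    i,d,*c=grab(n); save(i,n+'0.png'); np.savez(n+'0.npz',i=i,d=d,K=c[0],D=c[1],V=c[2])
    print(n,c[0][0,0],c[1][0],-c[2][:3,:3].T@c[2][:3,3], (d>0).mean())
print(cam('wrist'),robot.read_t(),robot.read_force())
E
```

```text
pics
top 452.5044486788146 -0.11815764707648031 [0.2942891  0.02287929 1.00517495] 0.9960123697916666
scene 457.209718393132 -0.032807258597395646 [ 0.92831886 -0.49640876  0.66183216] 0.996123046875
{'vfov': 69.96793329138761, 'cx': 313.2879244212992, 'cy': 234.31144905759263, 'k1': -0.047411260403743764, 'T_tool_cam': array([[ 6.02207718e-04, -9.55435972e-01, -2.95197799e-01,
         8.01324944e-02],
       [ 9.99999490e-01,  8.14786462e-04, -5.97121269e-04,
        -6.05328897e-04],
       [ 8.11034311e-04, -2.95197289e-01,  9.55435975e-01,
        -1.58062810e-01],
       [ 0.00000000e+00,  0.00000000e+00,  0.00000000e+00,
         1.00000000e+00]])} 0.1 [-0.03361873 -0.21225907  0.21565697]
```

View pics/top0.png

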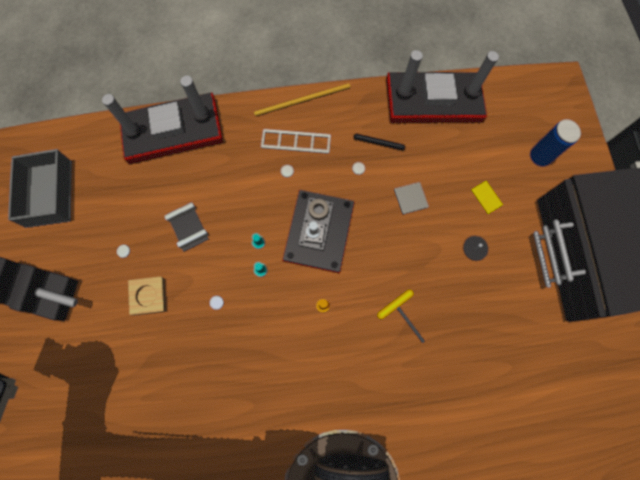

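View pics/scene0.png

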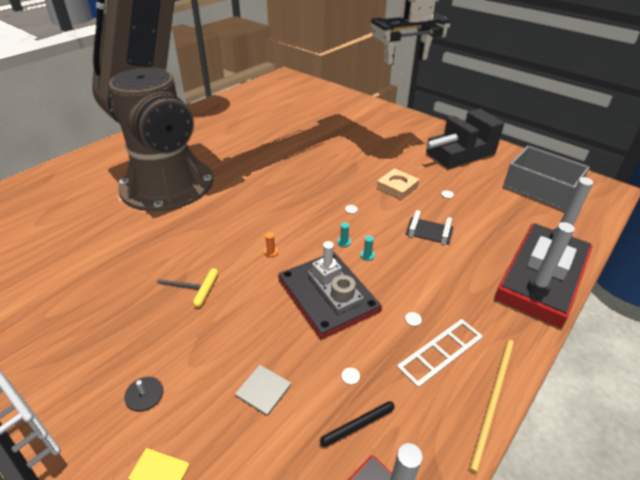

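```bash
python3 - <<'E'
from h import *
for n,pts in (('top',dict(stand=(147,296,.01),par=(186,226,.004),pad=(411,197,.008),postbase=(475,248,.006),shoe=(319,231,.02),bush=(318,208,.062),punch=(313,228,.112),teal1=(258,240,.05),orange=(322,305,.05))),
 ('scene',dict(stand=(398,181,.01),par=(431,230,.004),pad=(263,389,.008),postbase=(143,394,.006),shoe=(329,292,.02),bush=(343,284,.062),punch=(328,246,.112)))):
    z=np.load(n+'0.npz'); c=(z['K'],z['D'],z['V']); P=cloud(z['d'],c)
    for k,(u,v,h) in pts.items():
        p=onplane([(u,v)],h,c)[0]; print(n,k,p.round(3),P[v,u].round(3), round(np.hypot(*p[:2]),3))
print(np.array(robot.read_tcp_rot()).round(3))
z=np.load('top0.npz'); i=z['i']; s=cv2.resize(i[170:320,210:410],None,fx=4,fy=4,interpolation=cv2.INTER_CUBIC); save(s,'crop0.png')
E
```

```text
top stand [0.459 0.374 0.01 ] [0.459 0.374 0.012] 0.592
top par [0.612 0.277 0.004] [0.612 0.277 0.003] 0.671
top pad [ 0.612 -0.252  0.008] [ 0.612 -0.252  0.008] 0.662
top postbase [ 0.472 -0.378  0.006] [ 0.472 -0.378  0.006] 0.605
top shoe [ 0.555 -0.026  0.02 ] [ 0.542 -0.024  0.068] 0.556
top bush [ 0.596 -0.029  0.062] [ 0.605 -0.031  0.034] 0.597
top punch [ 0.539 -0.01   0.112] [ 0.539 -0.01   0.112] 0.539
top teal1 [0.544 0.11  0.05 ] [0.546 0.11  0.044] 0.555
top orange [ 0.387 -0.01   0.05 ] [ 0.387 -0.01   0.048] 0.387
scene stand [0.447 0.39  0.01 ] [0.448 0.389 0.011] 0.594
scene par [0.609 0.279 0.004] [0.609 0.278 0.004] 0.67
scene pad [ 0.61  -0.252  0.008] [ 0.611 -0.253  0.011] 0.66
scene postbase [ 0.472 -0.381  0.006] [ 0.474 -0.382  0.008] 0.607
scene shoe [ 0.564 -0.031  0.02 ] [ 0.574 -0.045  0.039] 0.565
scene bush [ 0.594 -0.03   0.062] [ 0.586 -0.019  0.047] 0.595
scene punch [ 0.543 -0.012  0.112] [ 0.544 -0.013  0.113] 0.543
[[ 0.892 -0.453 -0.001]
 [-0.453 -0.892 -0.001]
 [ 0.     0.002 -1.   ]]
```

View pics/crop0.png

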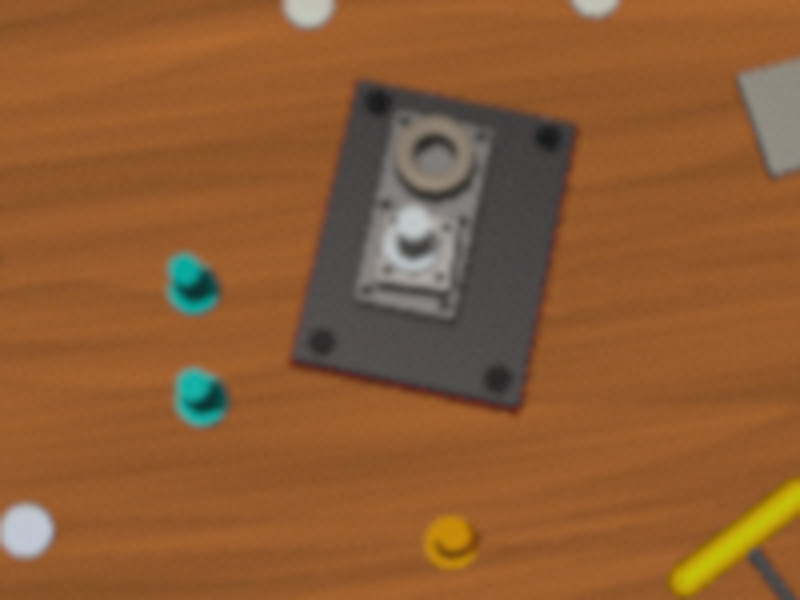

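Steel punch at (313,228) on the block is the target; the orange (322,305) and turquoise (258,240), (260,269) punches are look-alikes. Pad (411,197), post (475,247), parallels (186,226), stand (147,296). Now a wrist-camera tour.

```bash
cat >> h.py <<'E'
def Rz(a):
    a=np.radians(a); c,s=np.cos(a),np.sin(a)
    return np.array([[c,s,0],[s,-c,0],[0,0,-1.]])
E
python3 - <<'E'
from h import *
for n,p,a in (('stand',(.455,.375,.16),0),('par',(.61,.277,.16),0),('post',(.472,-.379,.16),-20),('pad',(.612,-.252,.16),-20),('stack',(.56,-.018,.22),-10)):
    robot.goto(p,Rz(a)); i,d,*c=grab('wrist'); save(i,'w_%s.png'%n); np.savez('w_%s.npz'%n,i=i,d=d,K=c[0],D=c[1],V=c[2])
    print(n,robot.read_t(),np.array(robot.read_position()).round(4))
ims=[cv2.imread('pics/w_%s.png'%n) for n in ('stand','par','post','pad')]
m=np.vstack([np.hstack(ims[:2]),np.hstack(ims[2:])]); cv2.imwrite('pics/tour.png',cv2.resize(m,(800,600),interpolation=cv2.INTER_AREA))
E
```

```text
stand 1.2333 [0.4549 0.3761 0.1603]
par 2.0417 [0.6097 0.2777 0.1598]
post 4.475 [ 0.4726 -0.3784  0.16  ]
pad 5.3083 [ 0.6119 -0.2517  0.1599]
stack 6.3333 [ 0.5601 -0.0192  0.2196]
```

View pics/tour.png

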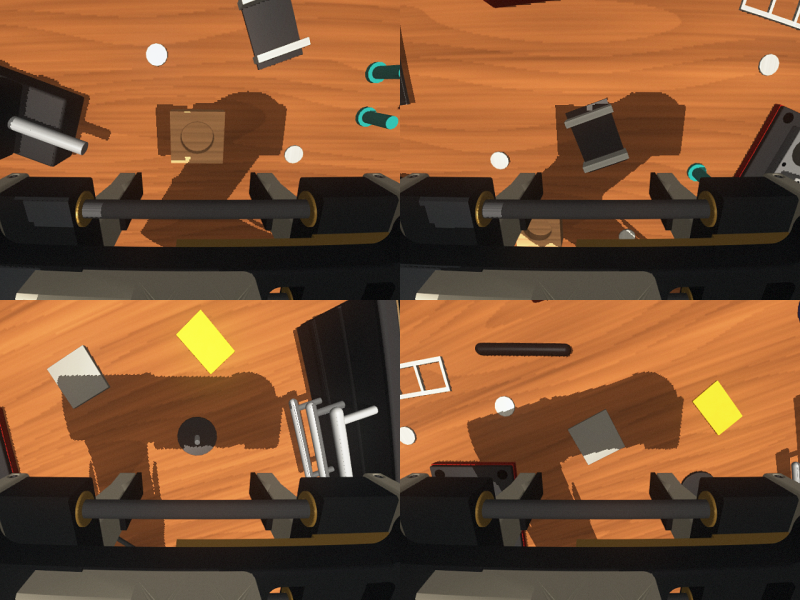

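View pics/w_stack.png

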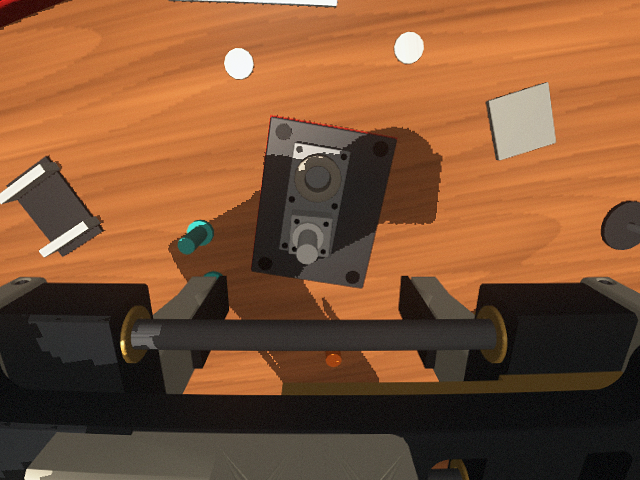

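```bash
cat >> h.py <<'E'
def band(P,xy,rad,z0,z1):
    m=(np.hypot(P[...,0]-xy[0],P[...,1]-xy[1])<rad)&(P[...,2]>z0)&(P[...,2]<z1)
    m=m.astype(np.uint8); n,l,s,_=cv2.connectedComponentsWithStats(m)
    return m,n,l,s
def rect(Q):
    (x,y),(w,h),a=cv2.minAreaRect((Q[:,:2]*1000).astype(np.float32)); return np.round([x,y,w,h,a],1)
E
python3 - <<'E'
from h import *
def L(n):
    z=np.load('w_%s.npz'%n); c=(z['K'],z['D'],z['V']); return z['i'],cloud(z['d'],c),c
def show(n,xy,rad,bands):
    i,P,c=L(n)
    t=P[300-200:,:][:200]; 
    tt=P[20:230][(np.abs(P[20:230][...,2])<.006)][:,2]; print(n,'table z',np.median(tt).round(4),tt.std().round(4))
    for z0,z1 in bands:
        m,*_=band(P,xy,rad,z0,z1); m=cv2.morphologyEx(m,cv2.MORPH_OPEN,np.ones((2,2),np.uint8)); Q=P[m>0]
        if len(Q)>5:
            circ=cv2.minEnclosingCircle((Q[:,:2]*1000).astype(np.float32))
            print('  ',z0,z1,len(Q),'mean',Q.mean(0).round(4),'rect',rect(Q),'circ',np.round([*circ[0],circ[1]],1))
show('stand',(.455,.375),.06,[(.018,.032),(.005,.017)])
show('par',(.61,.277),.06,[(.018,.032)])
show('par',(.61,.277),.065,[(.003,.032)])
show('post',(.472,-.379),.04,[(.003,.012),(.03,.042)])
show('pad',(.612,-.252),.055,[(.0045,.014)])
show('stack',(.56,-.018),.13,[(.012,.028),(.029,.044),(.056,.068),(.075,.103),(.104,.12)])
i,P,c=L('stack')
show('stack',(.596,-.029),.026,[(.056,.068)])
show('stack',(.541,-.011),.03,[(.056,.066)])
E
```

```text
stand table z -0.0 0.0013
   0.018 0.032 5156 mean [nan nan nan] rect [449.7 373.7  76.3  86.9  85.3] circ [450.7 373.5  58.3]
   0.005 0.017 2067 mean [nan nan nan] rect [480.1 365.2  71.7  63.5  29.7] circ [475.1 374.   41.9]
par table z -0.0 0.0011
   0.018 0.032 1894 mean [nan nan nan] rect [602.8 275.1  92.4  74.8  20. ] circ [602.3 275.4  58.6]
par table z -0.0 0.0011
   0.003 0.032 6767 mean [nan nan nan] rect [602.6 278.1 102.6  74.8  23.9] circ [605.1 276.5  61. ]
post table z 0.0 0.0013
   0.003 0.012 2924 mean [nan nan nan] rect [ 468.7 -378.2   44.1   45.8   38.5] circ [ 469.1 -379.5   31.2]
   0.03 0.042 74 mean [ 0.4695 -0.3792  0.0299] rect [ 466.6 -378.3    6.7   17.    78.6] circ [ 466.6 -378.1    8.6]
pad table z -0.0001 0.0012
   0.0045 0.014 4532 mean [nan nan nan] rect [ 607.4 -251.1   67.4   62.8    9. ] circ [ 607.4 -250.4   46. ]
stack table z -0.0 0.0012
   0.012 0.028 12859 mean [nan nan nan] rect [562.3   3.2 195.2 178.   70. ] circ [558.1  -7.1 124. ]
   0.029 0.044 2973 mean [nan nan nan] rect [575.2  28.8 171.6 123.2  78.1] circ [571.   29.8 103.1]
   0.056 0.068 2161 mean [nan nan nan] rect [559.7 -20.7  43.7 113.9  72.9] circ [558.9 -17.8  58.6]
   0.075 0.103 175 mean [nan nan nan] rect [543.6 -14.2  22.8  10.   40. ] circ [540.7 -10.7  11.4]
   0.104 0.12 390 mean [nan nan nan] rect [523.8  -7.9  17.   55.8  81.4] circ [524.4  -3.9  28.1]
stack table z -0.0 0.0012
   0.056 0.068 1253 mean [nan nan nan] rect [593.3 -29.5  38.2  41.3  37.1] circ [591.2 -28.7  24.6]
stack table z -0.0 0.0012
   0.056 0.066 842 mean [nan nan nan] rect [532.2 -12.2  43.7  56.3  73. ] circ [532.6 -11.   34.9]
```

```bash
cat >> h.py <<'E'
def load(n):
    z=np.load(n); c=(z['K'],z['D'],z['V']); return z['i'],cloud(z['d'],c),c
def top(P,c,xy,rad,z,tol=.004,k=3,nmax=1,close=0):
    """largest nmax components at height z near xy -> list of contour points on plane z (mm)"""
    m=((np.hypot(P[...,0]-xy[0],P[...,1]-xy[1])<rad)&(abs(P[...,2]-z)<tol)).astype(np.uint8)
    if close: m=cv2.morphologyEx(m,cv2.MORPH_CLOSE,np.ones((close,close),np.uint8))
    if k: m=cv2.morphologyEx(m,cv2.MORPH_OPEN,np.ones((k,k),np.uint8))
    cs=sorted(cv2.findContours(m,cv2.RETR_CCOMP,cv2.CHAIN_APPROX_NONE)[0],key=lambda q:-len(q))[:nmax]
    return [(onplane(q.reshape(-1,2),z,c)[:,:2]*1000).astype(np.float32) for q in cs]
def desc(q):
    (x,y),(w,h),a=cv2.minAreaRect(q); e=cv2.fitEllipse(q); 
    return 'rect',np.round([x,y,w,h,a],1),'ell',np.round([*e[0],*e[1]],1)
E
python3 - <<'E'
from h import *
def show(f,xy,rad,z,**k):
    i,P,c=load(f)
    for q in top(P,c,xy,rad,z,**k): print(f,z,len(q),*desc(q))
show('w_stand.npz',(.453,.374),.06,.024)
show('w_stand.npz',(.453,.374),.03,.010,tol=.005)
show('w_par.npz',(.605,.277),.06,.024,nmax=2,k=2)
show('w_par.npz',(.605,.277),.06,.004,tol=.003)
show('w_post.npz',(.469,-.379),.045,.006,tol=.0035)
show('w_post.npz',(.469,-.379),.02,.036,k=0)
show('w_pad.npz',(.608,-.251),.055,.008)
s='w_stack.npz'
show(s,(.56,-.018),.13,.02)
show(s,(.56,-.018),.07,.036)
show(s,(.596,-.029),.035,.062)
show(s,(.541,-.011),.035,.062)
show(s,(.541,-.011),.03,.112)
i,P,c=load('w_stand.npz'); i1,P1,c1=load('w_par.npz'); 
np.set_printoptions(linewidth=200)
def zmap(f,xy,r):
    i,P,c=load(f); u,v=proj([[*xy,.02]],c)[0].astype(int); z=np.nan_to_num(P[v-r:v+r,u-r:u+r,2],nan=-.05)
    im=cv2.applyColorMap(np.clip((z*1000+20)*2,0,255).astype(np.uint8),cv2.COLORMAP_JET)
    return np.hstack([cv2.resize(a,(300,300),interpolation=cv2.INTER_NEAREST) for a in (i[v-r:v+r,u-r:u+r,::-1],im)])
cv2.imwrite('pics/z.png',cv2.resize(np.vstack([np.hstack([zmap('w_stand.npz',(.453,.374),60)]),zmap('w_par.npz',(.605,.277),60),zmap(s,(.56,-.018),80)]),(400,600)))
E
```

```text
w_stand.npz 0.024 342 rect [457.3 374.7  76.1  76.5  89.6] ell [457.3 374.7  88.7  89.3]
w_stand.npz 0.01 142 rect [455.3 375.   45.   46.6   0. ] ell [455.1 374.6  45.1  46.5]
w_par.npz 0.024 170 rect [641.7 287.3  10.4  69.6  20. ] ell [641.9 286.8  10.4 100. ]
w_par.npz 0.024 163 rect [574.4 262.8  11.4  69.7  20.5] ell [574.7 261.8  11.1 100.8]
w_par.npz 0.004 242 rect [606.4 274.9  60.3  64.8  20. ] ell [606.5 275.1  69.5  74.7]
w_post.npz 0.006 179 rect [ 471.9 -379.1   58.4   59.1   70.1] ell [ 471.7 -379.    58.2   58.9]
w_post.npz 0.036 25 rect [ 472.  -378.9    6.9    7.1   70.1] ell [ 472.  -379.1    7.     7.6]
w_pad.npz 0.008 234 rect [ 610.4 -250.5   64.    63.9    8.1] ell [ 610.4 -250.5   74.5   74.6]
w_stack.npz 0.02 555 rect [558.1 -24.8 129.7 169.7  70.3] ell [558.3 -24.8 149.2 201.2]
w_stack.npz 0.036 390 rect [569.2 -19.4  55.8 111.7  70.6] ell [572.2 -20.4  58.3 145.9]
w_stack.npz 0.062 132 rect [595.2 -28.2  42.7  43.1  69.9] ell [595.2 -28.2  42.4  42.7]
w_stack.npz 0.062 168 rect [542.5 -11.7  39.8  40.2  74.1] ell [543.  -12.7  41.2  44.8]
w_stack.npz 0.112 59 rect [543.4  -9.9  16.6  17.6  80. ] ell [543.2  -9.8  17.   18.2]
```

View pics/z.png

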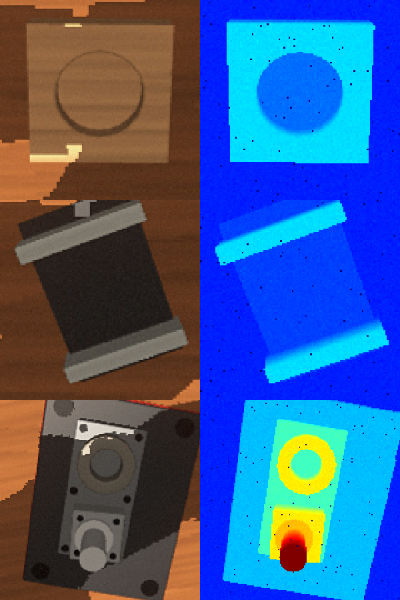

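Sizes all fit (stand 76, bars 71.6 apart at 20°, pad 64, shoe 170×130, plate 112×56). Now the punch.

```bash
cat >> h.py <<'E'
def fine(p,R=None,speed=.1):
    """line to p, then one correction of the residual"""
    p=np.array(p,float); robot.servo_line(p,R,speed=speed)
    e=p-np.array(robot.read_position())
    if np.linalg.norm(e)>.0004: robot.servo_line(p+e,R,speed=.03)
    return p+e
def pick(xy,a,z,zlift,opening=1.0):
    robot.move_gripper(opening)
    robot.goto((*xy,z+.07),Rz(a)); fine((*xy,z),Rz(a),.1)
    print('at',np.array(robot.read_position()).round(4),'f',np.array(robot.read_force()).round(1))
    robot.move_gripper(0.0); print('w mm',robot.read_grip_width()*88,'ff',robot.read_finger_force())
    robot.servo_line((*xy,z+.01),speed=.05); robot.servo_line((*xy,zlift),speed=.15)
    robot.dwell(.2); print('lifted w',robot.read_grip_width()*88,'f',np.array(robot.read_force()).round(1),'t',robot.read_t())
def place(xy,a,z,zover,zup,opening=1.0):
    """z: TCP height expected at contact"""
    robot.goto((*xy,zover),Rz(a)); cmd=fine((*xy,z+.004),Rz(a),.1)
    robot.dwell(.2); f0=robot.read_force()[2]
    for k in range(16):
        cmd=cmd-[0,0,.0005]; robot.servo_line(cmd,speed=.02); robot.dwell(.05)
        f=robot.read_force()[2]-f0
        if f>2.0: break
    print('contact k',k,'df',round(f,2),np.array(robot.read_position()).round(4))
    robot.move_gripper(opening); robot.dwell(.2)
    p=np.array(robot.read_position()); robot.servo_line((p[0],p[1],zup),speed=.12)
    print('released w',robot.read_grip_width()*88,'t',robot.read_t())
def look(n,p,a,f):
    robot.goto(p,Rz(a)); robot.dwell(.1); i,d,*c=grab('wrist'); save(i,f+'.png'); np.savez(f+'.npz',i=i,d=d,K=c[0],D=c[1],V=c[2])
E
python3 - <<'E'
from h import *
z=np.load('top0.npz'); P=cloud(z['d'],(z['K'],z['D'],z['V']))
for nm,m in (('appl',(P[...,1]<-.43)&(abs(P[...,0]-.472)<.13)&(P[...,2]>.03)),('vice',(P[...,1]>.43)&(P[...,1]<.7)&(abs(P[...,0]-.457)<.15)&(P[...,2]>.03)&(P[...,2]<.2))):
    Q=P[m]; print(nm,len(Q), np.percentile(Q,[1,99],axis=0).round(3) if len(Q) else '')
pick((.5433,-.0100),-19,.082,.20)
E
```

```text
appl 10376 [[ 0.345 -0.712  0.038]
 [ 0.568 -0.51   0.163]]
vice 3247 [[0.432 0.52  0.034]
 [0.562 0.691 0.103]]
at [ 0.5428 -0.0101  0.0817] f [ 0.7 -0.4 -0.8]
w mm 17.409106436841697 ff 30.000020563602448
lifted w 17.249706893980047 f [ 0.5  0.3 -1.1] t 10.575
```

```bash
python3 - <<'E'
from h import *
place((.4570,.3745),-19,.0297,.12,.16)
look('wrist',(.455,.375,.17),-19,'pics/p1')
look('wrist',(.56,-.018,.18),-10,'pics/s1')
print(robot.read_t())
def show(f,xy,rad,z,**k):
    i,P,c=load(f)
    for q in top(P,c,xy,rad,z,**k): print(f,z,len(q),*desc(q))
show('pics/p1.npz',(.457,.3745),.02,.060)
show('pics/p1.npz',(.457,.3745),.06,.024)
show('pics/s1.npz',(.56,-.018),.07,.036)
show('pics/s1.npz',(.595,-.028),.032,.062)
show('pics/s1.npz',(.541,-.011),.035,.062)
ims=[cv2.imread(f'pics/{n}.png')[80:330,120:520] for n in ('p1','s1')]; cv2.imwrite('pics/v1.png',np.hstack(ims))
E
```

```text
contact k 8 df 7.01 [0.4567 0.3742 0.0292]
released w 87.85226822082848 t 18.9083
20.9667
pics/p1.npz 0.06 64 rect [457.3 374.6  17.1  17.8  71. ] ell [457.2 374.7  16.7  17.9]
pics/p1.npz 0.024 311 rect [457.3 374.8  76.1  76.6  89.5] ell [457.4 374.6  89.   89.5]
pics/s1.npz 0.036 430 rect [569.2 -19.4  55.7 111.9  70.6] ell [572.  -20.3  58.8 143.4]
pics/s1.npz 0.062 155 rect [595.2 -28.2  42.9  42.7   2.5] ell [595.3 -28.3  42.2  42.6]
pics/s1.npz 0.062 180 rect [542.4 -11.7  39.8  40.5  74.5] ell [542.4 -11.6  46.   46.3][ WARN:0@7.122] global loadsave.cpp:275 findDecoder imread_('pics/p1.png'): can't open/read file: check file path/integrity
Traceback (most recent call last):
TypeError: 'NoneType' object is not subscriptable
```

```bash
sed -i 's/save(i,f+/save(i,f[5:]+/; s/\[0,0,.0005\]/[0,0,.0003]/; s/range(16)/range(26)/; s/f>2.0/f>1.5/' h.py; python3 - <<'E'
from h import *
pick((.5424,-.0117),-15.5,.0395,.15)
place((.6104,-.2505),8.1,.0115,.10,.16)
look('wrist',(.612,-.252,.17),-20,'pics/b1')
print(robot.read_t())
def show(f,xy,rad,z,**k):
    i,P,c=load(f)
    for q in top(P,c,xy,rad,z,**k): print(f,z,len(q),*desc(q))
show('pics/b1.npz',(.61,-.25),.04,.034)
show('pics/b1.npz',(.61,-.25),.055,.008,tol=.003)
E
```

```text
at [ 0.5419 -0.0117  0.0393] f [-0.2  0.9 -0.1]
w mm 40.00983760707323 ff 29.999814927577972
lifted w 40.21334982787529 f [-0.9  0.5 -3. ] t 24.8833
contact k 13 df 3.03 [ 0.6098 -0.2505  0.0108]
released w 87.82678939881835 t 34.0583
34.75
pics/b1.npz 0.034 155 rect [ 610.8 -250.    40.2   39.9    8.1] ell [ 610.6 -250.1   45.7   46.4]
pics/b1.npz 0.008 229 rect [ 610.3 -250.5   63.8   63.9    8.2] ell [ 610.2 -250.5   73.7   74.7]
```

```bash
python3 - <<'E'
from h import *
def show(f,xy,rad,z,**k):
    i,P,c=load(f); r=[]
    for q in top(P,c,xy,rad,z,**k): print(f,z,len(q),*desc(q)); r.append(cv2.minAreaRect(q))
    return r
look('wrist',(.56,-.018,.18),-10,'pics/s2')
show('pics/s2.npz',(.57,-.019),.07,.036)
(x,y),_,_=show('pics/s2.npz',(.595,-.028),.035,.062)[0]
assert np.hypot(x-595.2,y+28.2)<4
pick((x/1000,y/1000),-19.4,.0395,.15)
place((.472,-.3791),-20,.0092,.10,.16)
look('wrist',(.472,-.379,.17),-20,'pics/u1')
show('pics/u1.npz',(.472,-.379),.035,.032,tol=.003)
show('pics/u1.npz',(.472,-.379),.045,.006,tol=.0035)
look('wrist',(.56,-.018,.18),-10,'pics/s3')
show('pics/s3.npz',(.57,-.019),.075,.036)
print(robot.read_t())
ims=[cv2.imread(f'pics/{n}.png')[80:330,120:520] for n in ('u1','s3')]; cv2.imwrite('pics/v2.png',np.hstack(ims))
E
```

```text
pics/s2.npz 0.036 521 rect [569.1 -19.4  55.8 111.9  70.6] ell [567.2 -18.7  60.3 133.2]
pics/s2.npz 0.062 155 rect [595.2 -28.2  42.9  42.7  22.6] ell [595.2 -28.3  42.2  42.7]
at [ 0.5948 -0.0283  0.0392] f [-0.6  0.5  0. ]
w mm 43.20224081510406 ff 29.999874299392104
lifted w 43.17758482705393 f [ 0.2 -0.8 -1.4] t 39.75
contact k 7 df 1.53 [ 0.4714 -0.3789  0.0102]
released w 88.2261223508014 t 47.525
pics/u1.npz 0.032 137 rect [ 472.  -378.3   42.2   42.5   70. ] ell [ 472.2 -378.5   42.4   42.5]
pics/u1.npz 0.006 223 rect [ 477.1 -382.    59.3   47.2   63.7] ell [ 470.6 -378.6   54.9   57.3]
pics/s3.npz 0.036 365 rect [569.1 -19.4  55.7 111.9  70.5] ell [569.6 -19.5  62.  138.6]
49.4667
```

View pics/v2.png

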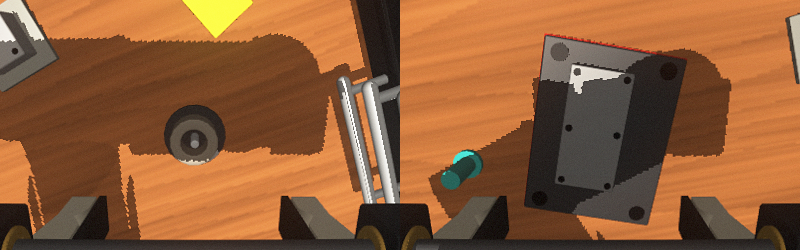

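The bush ring (195,135) sits around the post; the bare plate is on the shoe at (595,127). Now the plate.

```bash
python3 - <<'E'
from h import *
def show(f,xy,rad,z,**k):
    i,P,c=load(f)
    for q in top(P,c,xy,rad,z,**k): print(f,z,len(q),*desc(q))
pick((.5691,-.0194),-19.4,.0228,.16)
w=robot.read_grip_width()*88
if w>50:
    place((.6081,.2751),20.0,.0266,.12,.17)
    look('wrist',(.61,.277,.18),0,'pics/q1')
    show('pics/q1.npz',(.608,.275),.075,.040)
    print(robot.read_t())
    cv2.imwrite('pics/v3.png',cv2.imread('pics/q1.png')[60:330,120:520])
E
```

```text
at [ 0.5687 -0.0195  0.0225] f [-1.  -0.3 -0.2]
w mm 56.0680533305441 ff 29.99955028295517
lifted w 55.88779033637259 f [ 0.8 -0.1 -5. ] t 53.4167
contact k 13 df 6.6 [0.6076 0.2748 0.026 ]
released w 88.30077207503868 t 62.5583
pics/q1.npz 0.04 339 rect [608.5 275.4 111.9  55.7  20. ] ell [608.8 275.6  62.5 137.8]
63.1333
```

View pics/v3.png

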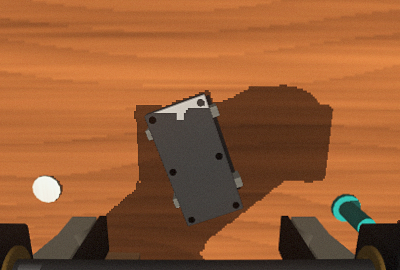

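The plate (195,158) lies centred across both bars. I'll make a last overall check, then hand in.

```bash
python3 - <<'E'
from h import *
def show(f,xy,rad,z,**k):
    i,P,c=load(f)
    for q in top(P,c,xy,rad,z,**k): print(f,z,len(q),*desc(q))
p=robot.read_position(); robot.servo_line((p[0],p[1],.25))
i,d,*c=grab('scene'); np.savez('sc.npz',i=i,d=d,K=c[0],D=c[1],V=c[2])
show('sc.npz',(.457,.3745),.03,.060,k=0); show('sc.npz',(.61,-.25),.05,.034); show('sc.npz',(.472,-.379),.04,.032); show('sc.npz',(.608,.275),.08,.04)
print(np.array(robot.read_force()).round(1),robot.read_t()); print(robot.job_done())
E
```

```text
sc.npz 0.06 20 rect [456.5 371.9  17.3  24.8  33.1] ell [455.8 372.1  17.2  25.6]
sc.npz 0.034 92 rect [ 609.4 -250.8   42.5   42.2    8. ] ell [ 608.8 -250.8   45.3   48.7]
sc.npz 0.032 82 rect [ 472.3 -378.9   41.8   44.2   57.8] ell [ 472.4 -378.9   41.2   43.6]
sc.npz 0.04 138 rect [607.1 273.3 112.5  63.   20.2] ell [609.3 274.3  64.  143. ]
[0.3 0.3 0.1] 63.8
the job is handed in; nothing more can be done
None
```

The punch, block, bush and plate are each released on their own place, within about 1 mm of centre in the wrist-camera check. The job was handed in at 63.8 s; the verdict was not shown.

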